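# Pulse the desk coffee grinder and hold it

### The job

The little desk coffee grinder has just been cleaned and needs a short clearing pulse. First turn its dial to the four-dot setting; then fit the lid, its two lugs down through the two slots of the collar until the rim lies flat, and twist it clockwise to the long pulse mark half way round, short of the lock: it must not click into the lock. Finish while still gripping the lid and holding it at that mark against its return spring, with everything else on the desk left where it stands.

Things in the scene. Friction and masses are not known exactly. Their poses are not given: they have to be found in the camera images.
- grinder: desk coffee grinder, fixed: aluminium plinth 200 x 112 mm, deck 58 mm above the desk; dial at its front (-x) end, open round steel cup (102 mm across, rim 104 mm high) at its rear (+x) end. Origin: on the desk under the plinth; x runs from dial to cup; dial axis at x = -60 mm, cup axis at x = +45 mm, y = 0, both upright. The black tab outside the cup is the lock's latch: leave it.
- collar (a point): centre of the collar's flat top on the cup, 104 mm above the desk. Opening 72 mm across; two slots, 30 degrees wide and reaching 43 mm from the axis, on the grinder's +x and -x sides, lead through the 6 mm lip to a channel for the lugs. The lid's bar lies along the grinder's x axis to go in (6 degrees of play either way).
- pulse_mark (a point): the front one of two long broad ticks, half a turn apart, on the collar's outer edge (51 mm from its axis, running down the outside): the pulse mark, 35 degrees clockwise (seen from above) from the slot. A short tick marks the slot, a round dot the lock at 70 degrees.
- lid: loose lid, 120 g, 50 mm high, upright. Origin: centre of its underside. Black plug 68 mm across, 16 mm high, chamfered; two lugs along +x and -x, to 41 mm from the axis, 13 mm wide, at 2 to 8 mm height. Aluminium rim 92 mm across at 16 to 22 mm. Black finger bar along x, 58 x 11 mm, 22 to 50 mm high: grip it across. A half turn makes no difference. Fully in, the origin is 16 mm below collar.
- pulse_ring (a joint): turn (rad) of the spring ring in the collar that the lugs push: 0 without a lid, grows as the lid twists clockwise from above. The lugs meet it after about 6 degrees, then it turns with the lid: 0.51 at the pulse mark, latch felt from about 0.65, lock click at about 1.1. Its spring pushes back with 0.05 N m at first, 0.12 N m at the pulse mark, and turns the lid back if let go.
- dial (a joint): turn (rad) of the dial, clockwise from above: 0 one dot, 0.45 two, 0.90 three, 1.35 four, 1.80 five dots (end stop just beyond). Snaps into a setting by itself from less than half a step away; about 0.1 N m carries it to the next. Starts at one, two or three dots.
- dial_grip (a point): on the dial's axis, 81 mm above the desk, where to grip. Round skirt 42 mm across, its top 67 mm above the desk; on it an upright bar 40 mm long, 11 mm thick, up to 88 mm. A black line on one end of the bar is the pointer. At dial value q the bar's yaw is the grinder's yaw + 0.90 - q, so at three dots the pointer looks along the grinder's -x.
- mug: white coffee mug, loose, 76 mm across, 88 mm high; origin at the centre of its underside. Leave it.
- bean_jar: closed amber glass coffee jar with a metal screw lid, loose, 58 mm across, 66 mm high; origin at the centre of its underside. Leave it.
- earbud_case: pale earbud case, loose, 47 x 58 x 25 mm; origin at the centre of its underside. Leave it.
- mouse: black computer mouse, loose, 120 x 59 x 39 mm; origin at the centre of its underside. Leave it.
- usb_stick: grey memory stick, loose, 57 x 18 x 8 mm; origin at the centre of its underside. Leave it.
Things that resemble listed ones, but are neither listed nor needed, are in the scene too. What is shaped like the lid but purple or yellow is not meant.

How it is judged (in metres and radians):
On the way, in this order (a step that is already met when the one before it is completed fails the run):
1. the dial stands in the four-dot setting (value of joint dial between 1.25 and 1.45 rad), for 0.3 s.
2. the lid is fully in the collar, rim flat, not yet twisted to the pulse mark (horizontal distance between lid and collar below 0.004 m and z of lid in the frame of collar below -0.0135 m and angle between lid's own z axis and vertical below 0.06 rad and value of joint pulse_ring below 0.3 rad), for 0.1 s.
At the end, for the whole second after the job is handed in: The fingers still grip the lid (over 1 N) and hold it still at the pulse mark within about 7 degrees (pulse_ring 0.37 to 0.64), seated in the collar (4 mm of its axis, rim within 2.5 mm of flat, level within 3 degrees); the dial stands at four dots (1.25 to 1.45 rad) (all of step 1 and value of joint pulse_ring between 0.37 and 0.64 rad and angular speed of lid below 0.15 rad/s and horizontal distance between lid and collar below 0.004 m and z of lid in the frame of collar below -0.0135 m and angle between lid's own z axis and vertical below 0.06 rad and contact force between the fingers and lid above 1 N); the arm keeps its last pose, push and grip.
It fails at once if the lid is twisted on into the lock (value of joint pulse_ring above 1.05 rad).
It fails at once if the mug, coffee jar, earbud case, mouse or memory stick is pushed away (over 25 mm) (distance of any of mug, bean_jar, earbud_case, mouse, usb_stick from where it was at the start of the episode above 0.025 m).
It also fails if it takes over 59 s, if anything falls off the work surface, if the arm or the gripper's body presses on something with over 40 N, if the wrist force passes 120 N, or if a joint passes its speed limit or range.

### The arm

A 6-joint arm with a two-finger parallel gripper is mounted at the origin on a cart in front of the work surface, level with it; the furniture and walls round the work are solid. World frame = base frame: x ahead of the robot, y to its left, z up, the work surface at z = 0. Lengths are in mm, angles in rad, forces in N, time in s.
With the tool pointing down it reaches from about 300 to 775 mm from the base axis. Payload 14.6 kg.
Tool frame: the origin (TCP) lies on the centre line of the jaws, within the pads' length; the fingertips stand 8 mm ahead of it and the grasp point (between the pads) lies 11 mm behind it; z points along the fingers, y is the line along which they close (so a half turn about z gives the same grasp; the last joint's range is limited). The gripper opens to 94 mm and grips with 3 to 60 N. Pads are 16 mm wide; open, the fingers measure 119 mm over their backs; the gripper's body (75 mm by 177 mm) begins 78 mm behind the grasp point.
Start: joints at [-1.215, 0.3, 1.521, -0, 1.321, -0.067], TCP at [225.666, -501.562, 213.446] pointing down, gripper open.
Joint ranges: [-3.03, 3.03], [-0.79, 2.21], [0.23, 2.52], [-1.04, 4.18], [0, 3.07], [-2.55, 2.55]. Speed limits (rad/s): [2.22, 2.22, 2.57, 3.14, 3.14, 3.14].

### API

Orientations are given as [roll, pitch, yaw] about the fixed x, y, z axes, in that order (R = Rz(yaw) Ry(pitch) Rx(roll)).
In Python, from cell import manip gives the robot as it stands.
- The arm moves only by the tool jog_arm, never from a script. Its argument "rows" is one flat list of numbers, 7 for each row, row after row: the shift along the world's x, y, z in cm, then the turn, a rotation vector about the world's x, y, z in rad, then the closure, from 0 (fully open) to 1 (shut). In form: [dx, dy, dz, rx, ry, rz, fingers, dx, dy, dz, rx, ry, rz, fingers, ...]. A call has 1 to 20 rows; each row shifts and turns the commanded pose from where the row before left it; what a row does not reach is not made up. A row lasts 1/12 s, in which the tool goes at most 41.7 mm and 7.16 degrees, less where a joint would pass 70% of its speed; a pose out of reach is approached as far as the arm can. A call with a gripper value outside its range is refused whole. The fingers move at their own pace and stop on an object; "newtons" is the grip in N (left out, the last holds). Time passes only in rows, so rows that do not move let the fingers close. It gives the time, the measured TCP pose, the force, the opening and the grip force at its end, in the units of the state.
- manip.read_state(): the state, without advancing time (a new reading comes with each control period).
- manip.camera(name): name is "scene" or "top" or "wrist"; returns (picture, depth): 400x640x3 uint8, blue, green, red; 400x640 float32, mm along the optical axis (not along the pixel's ray), 0 where there is no reading.
- manip.camera_model(name): a dict with "K" (3x3 intrinsics, pixels), "R" (3x3) and "t" (3): a world point X has camera coordinates R X + t. Camera axes: x right, y down, z forward; pixel columns grow to the right and rows downward; lengths in mm; the calibration is good to about 2 mm. A picture is of the moment at which its call begins: read the wrist's pose just before it. camera_model takes no time and is no camera call; for the wrist camera it gives the pose at the moment of the call.
- manip.sign_off(): hands the job in; it is judged then, once.
The state is a dict: "clock": time; "joints": joint angles; "qd": joint speeds; "effort": joint torques, N m; "eef_pos": TCP position; "eef_rot": TCP orientation; "wrist_force": force on the tool from outside, world axes, zero at the start; "moment": the same for the moment, N m; "finger_gap": finger opening in mm; "finger_force": force on a finger pad.
Only numpy, scipy, OpenCV 4.12 (cv2) and the standard library are available. Lean on these libraries where they do the work, as an engineer would, in place of code of your own. Each camera call takes 0.05 s, during which the arm holds its last target. There are 200 camera calls.

## Working session

There is one attempt and no reset: what is moved stays moved. The work goes in short steps, Python scripts to look and compute and a tool call to move; the robot and the scene stay as the last step left them, time stands still between calls to the robot, and variables do not carry over. Pictures are saved under pics/ and viewed, at most 10 in all, crops included, and the job is handed in when it is done.

Besides the shell and the picture viewer there is one more tool, called after "Request:" by a JSON object that holds its "name" and its "arguments". jog_arm: Moves the arm, as the interface text tells. Its arguments: {"type":"object","properties":{"rows":{"type":"array"},"newtons":{"type":"number"}},"required":["rows"]}

```bash
mkdir -p pics; cat > h.py <<'E'
import numpy as np, cv2
from cell import manip
def shot(n):
    s=manip.read_state(); m=manip.camera_model(n); p,d=manip.camera(n); return p,d,m
def ray(m,u,v,z):
    K,R,t=[np.array(m[k],float) for k in 'KRt']; c=-R.T@t.ravel()
    w=R.T@np.linalg.inv(K)@np.array([u,v,1.]); return c+w*(z-c[2])/w[2]
def pts(m,d):
    K,R,t=[np.array(m[k],float) for k in 'KRt']
    v,u=np.mgrid[:d.shape[0],:d.shape[1]]
    X=np.stack([(u-K[0,2])/K[0,0]*d,(v-K[1,2])/K[1,1]*d,d],-1)
    return (X-t.ravel())@R
def proj(m,X):
    K,R,t=[np.array(m[k],float) for k in 'KRt']; c=K@(R@np.array(X,float)+t.ravel()); return c[:2]/c[2]
E
python3 - <<'E'
from h import *
for n in('top','scene'):
    p,d,m=shot(n); cv2.imwrite(f'pics/{n}0.png',p); np.savez(f'{n}0.npz',p=p,d=d,**{k:m[k] for k in'KRt'})
    print(n,m)
print(manip.read_state())
E
```

```text
top {'K': array([[456.83099082,   0.        , 326.96086587],
       [  0.        , 456.83099082, 199.8853494 ],
       [  0.        ,   0.        ,   1.        ]]), 'R': array([[ 0.01909499, -0.99980895, -0.00417584],
       [-0.99469891, -0.01857497, -0.10113876],
       [ 0.10104187,  0.00608495, -0.99486357]]), 't': array([  -4.10734083,  548.62320154, 1371.91042048])}
scene {'K': array([[477.77579924,   0.        , 308.84859353],
       [  0.        , 477.77579924, 204.42009875],
       [  0.        ,   0.        ,   1.        ]]), 'R': array([[-0.68923387, -0.72431425,  0.01804278],
       [-0.42733749,  0.38627845, -0.81741765],
       [ 0.58509772, -0.57110229, -0.57576283]]), 't': array([ 386.09324104,  300.22669051, 1288.5471191 ])}
{'clock': 0.1, 'joints': array([-1.21457682e+00,  3.00379687e-01,  1.52148633e+00,  8.42524207e-06,
        1.32068775e+00, -6.65702457e-02]), 'qd': array([ 0.00016964, -0.0013457 , -0.00417141, -0.000441  , -0.0013419 ,
        0.0001099 ]), 'effort': array([ 1.91109444e-03, -5.32643867e+01, -3.53282368e+01,  7.10166176e-02,
        2.35077215e-02, -4.65690641e-05]), 'eef_pos': array([ 225.60894332, -501.36698726,  212.97654816]), 'eef_rot': array([-3.14063421e+00, -7.20775507e-05,  4.22787626e-01]), 'wrist_force': array([ 0.41067213, -0.45980339,  0.18629476]), 'moment': array([ 0.01119544, -0.0099639 , -0.04574639]), 'finger_force': 0.0, 'finger_gap': 94.2340025634026}
```

View pics/top0.png

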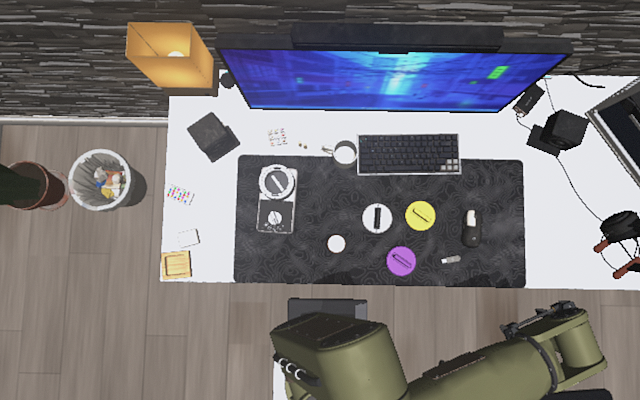

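View pics/scene0.png

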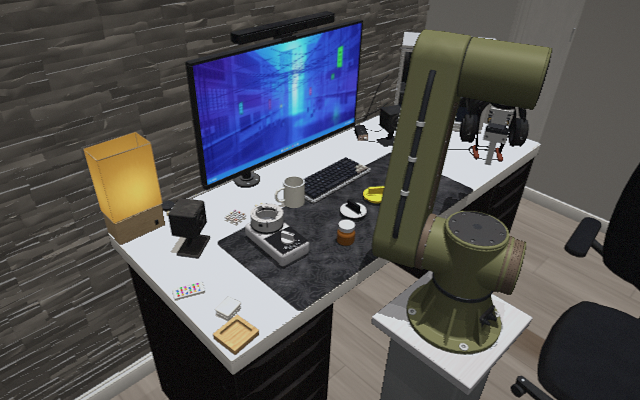

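Top view: the grinder is at (277,200), with its cup at (278,183) and its dial at (275,218). Three things are lid-shaped: aluminium/black at (377,218), yellow at (420,215) and purple at (401,261). The aluminium rim with a black bar at (377,218) fits the description. The jar is at (336,243), the mug at (344,152). I'll measure these and confirm the lid in one crop.

```bash
python3 - <<'E'
from h import *
z=np.load('top0.npz'); p,d=z['p'],z['d']; m={k:z[k] for k in'KRt'}
P=pts(m,d)
hsv=cv2.cvtColor(p,cv2.COLOR_BGR2HSV)
def fit(mask,box,zz,name):
    x0,y0,x1,y1=box; mm=np.zeros(mask.shape,np.uint8); mm[y0:y1,x0:x1]=mask[y0:y1,x0:x1]*255
    cs,_=cv2.findContours(mm,cv2.RETR_EXTERNAL,cv2.CHAIN_APPROX_NONE)
    c=max(cs,key=cv2.contourArea); w=np.array([ray(m,*q[0],zz)[:2] for q in c],np.float32)
    r=cv2.minAreaRect(w); print(name,'minrect',r,'circ',cv2.minEnclosingCircle(w)); return w,r
bright=(hsv[...,2]>110)
fit(bright,(355,195,398,240),22,'lid rim')
for nm,(zlo,zhi),box,zz in [('lidbar',(38,60),(355,195,398,240),50),('cup',(95,115),(250,155,305,210),104),('dialbar',(76,98),(250,200,305,240),88),('deck',(50,66),(245,155,310,245),58),('jar',(56,80),(320,230,352,258),66),('grinder all',(50,130),(245,155,310,245),58)]:
    k=(P[...,2]>zlo)&(P[...,2]<zhi)
    fit(k,box,zz,nm)
    x0,y0,x1,y1=box; q=P[y0:y1,x0:x1][k[y0:y1,x0:x1]]; print('   depth n',len(q),'mean',q.mean(0).round(1))
for nm,u,v in [('mug',344,152),('yel',420,215),('pur',401,261)]: print(nm,P[v,u].round())
a=cv2.resize(p[155:245,245:310],None,fx=6,fy=6,interpolation=cv2.INTER_CUBIC)
b=cv2.resize(p[190:245,355:425],None,fx=5,fy=5,interpolation=cv2.INTER_CUBIC)
o=np.zeros((540,745,3),np.uint8); o[:540,:390]=a; o[:275,395:745]=b
cv2.imwrite('pics/crop1.png',o)
E
```

```text
lid rim minrect ((496.71978759765625, -147.40579223632812), (91.40941619873047, 90.90105438232422), 64.26176452636719) circ ((496.9339599609375, -147.44602966308594), 46.886260986328125)
lidbar minrect ((497.5357666015625, -145.48631286621094), (11.668920516967773, 55.10666275024414), 85.30287170410156) circ ((497.56842041015625, -145.08889770507812), 27.779830932617188)
   depth n 75 mean [ 497.8 -145.6   48.4]
cup minrect ((593.4615478515625, 157.99452209472656), (99.87210083007812, 99.152587890625), 1.0688426494598389) circ ((593.0363159179688, 159.60935974121094), 53.204811096191406)
   depth n 460 mean [593.1 157.3 102.8]
dialbar minrect ((489.5739440917969, 161.9429168701172), (39.229251861572266, 11.587956428527832), 22.251598358154297) circ ((489.3143310546875, 162.57730102539062), 19.720273971557617)
   depth n 55 mean [489.6 162.1  86.5]
deck minrect ((519.5960083007812, 159.84872436523438), (108.14791107177734, 142.84571838378906), 87.4433822631836) circ ((520.8442993164062, 158.55767822265625), 85.77686309814453)
   depth n 1529 mean [530.2 158.5  57. ]
jar minrect ((417.3437805175781, -21.617958068847656), (47.865631103515625, 47.98265075683594), 45.984710693359375) circ ((417.3152160644531, -21.62421989440918), 25.2620792388916)
   depth n 231 mean [417.3 -21.6  65.2]
grinder all minrect ((550.008544921875, 160.4393310546875), (112.65849304199219, 204.0775909423828), 87.94927215576172) circ ((545.748779296875, 156.77606201171875), 107.1530990600586)
   depth n 2284 mean [546.1 158.2  69. ]
mug [703. -44.   5.]
yel [ 506. -275.   46.]
pur [ 368. -217.   50.]
```

View pics/crop1.png

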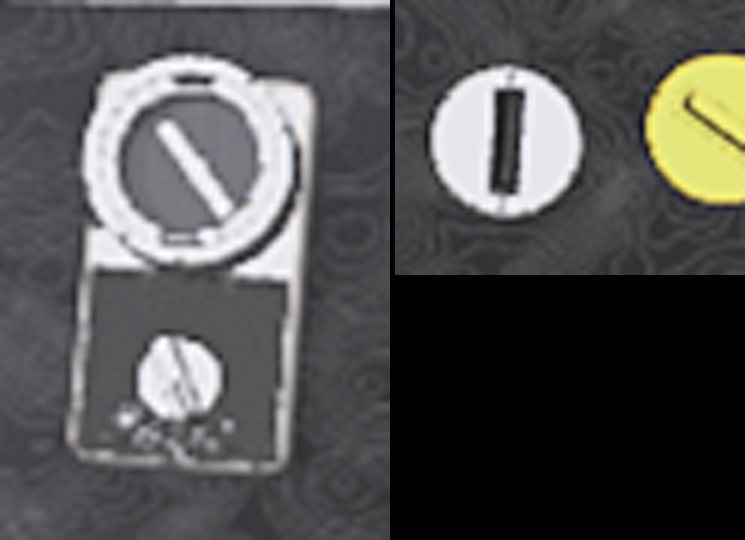

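The crop confirms the aluminium lid with the black bar, its bar at yaw −4.7°. The grinder yaw is about −2.1°. The dial bar at +22° gives q≈0.47, so it stands at two dots. Next I move above the dial, turning half round so the last joint keeps its range.

Request:
{"name": "jog_arm", "arguments": {"rows": [1.2,3,0,0,0,0.12,0.5,1.2,3,0,0,0,0.12,0.5,1.2,3,0,0,0,0.12,0.5,1.2,3,0,0,0,0.12,0.5,1.2,3,0,0,0,0.12,0.5,1.2,3,0,0,0,0.12,0.5,1.2,3,0,0,0,0.12,0.5,1.2,3,0,0,0,0.12,0.5,1.2,3,0,0,0,0.12,0.5,1.2,3,0,0,0,0.12,0.5,1.2,3,0,0,0,0.12,0.5,1.2,3,0,0,0,0.12,0.5,1.2,3,0,0,0,0.12,0.5,1.2,3,0,0,0,0.12,0.5,1.2,3,0,0,0,0.12,0.5,1.2,3,0,0,0,0.12,0.5,1.2,3,0,0,0,0.12,0.5,1.2,3,0,0,0,0.12,0.5,1.2,3,0,0,0,0.12,0.5,1.2,3,0,0,0,0.12,0.5], "newtons": 30}}

```text
clock: 1.77
eef_pos: [465.8, 100.2, 213.3]
eef_rot: [-3.141, -0.0, 2.829]
wrist_force: [0.4, -1.6, -0.8]
finger_gap: 46.8
finger_force: 0.0
```

Request:
{"name": "jog_arm", "arguments": {"rows": [0.4,1.06,0,0,0,0.118,0.5,0.4,1.06,0,0,0,0.118,0.5,0.4,1.06,0,0,0,0.118,0.5,0.4,1.06,0,0,0,0.118,0.5,0.4,1.06,0,0,0,0.118,0.5,0.4,1.06,0,0,0,0.118,0.5,0,0,0,0,0,0,0.5,0,0,0,0,0,0,0.5]}}

```text
clock: 2.43
eef_pos: [489.4, 162.1, 213.0]
eef_rot: [3.142, -0.001, -2.755]
wrist_force: [0.2, 0.6, -0.1]
finger_gap: 47.3
finger_force: 0.0
```

```bash
python3 - <<'E'
from h import *
p,d,m=shot('wrist'); cv2.imwrite('pics/w1.png',p); np.savez('w1.npz',p=p,d=d,**{k:m[k] for k in'KRt'})
s=manip.read_state(); print(s['eef_pos'],s['eef_rot'],s['joints'])
for X in [(489.5,162,88),(593.2,158.3,104)]: print(proj(m,X))
E
```

```text
[489.38421228 161.73113509 213.14121105] [ 3.14158919e+00 -7.55041903e-04 -2.75630424e+00] [ 2.48159916e-01  2.23554704e-01  1.61792521e+00 -1.03530495e-04
  1.30086116e+00 -1.70789718e+00]
[321.23426831 198.30872517]
[280.37677262 290.22088124]
```

View pics/w1.png

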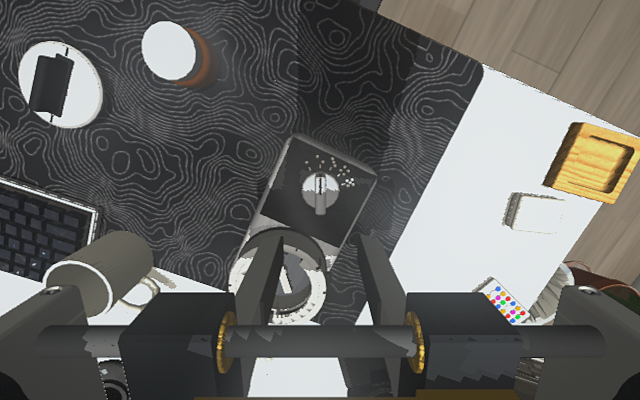

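The dial bar at (320,192) is upright in the wrist view, so it is aligned with the jaws, and its position matches the prediction. I descend and grip it.

Request:
{"name": "jog_arm", "arguments": {"rows": [0,0,-2.6,0,0,0,0.5,0,0,-2.6,0,0,0,0.5,0,0,-2.6,0,0,0,0.5,0,0,-2.6,0,0,0,0.5,0,0,-2,0,0,0,0.5,0,0,-1,0,0,0,0.5,0,0,0,0,0,0,0.5,0,0,0,0,0,0,1,0,0,0,0,0,0,1,0,0,0,0,0,0,1,0,0,0,0,0,0,1,0,0,0,0,0,0,1,0,0,0,0,0,0,1,0,0,0,0,0,0,1], "newtons": 20}}

```text
clock: 3.65
eef_pos: [489.8, 162.1, 79.8]
eef_rot: [-3.141, 0.001, -2.752]
wrist_force: [-0.7, 0.4, 3.0]
finger_gap: 11.0
finger_force: 20.0
```

```bash
python3 - <<'E'
from h import *
s=manip.read_state(); print(s['eef_pos'],s['eef_rot'],s['wrist_force'],s['moment'],s['finger_gap'],s['finger_force'])
E
```

```text
[489.82741386 162.10225499  79.8340807 ] [-3.14149497e+00  5.83946811e-04 -2.75241270e+00] [-0.73040385  0.36424465  2.99891931] [ 0.07912412  0.00834266 -0.04749514] 10.98074883979686 20.00029742717743
```

Request:
{"name": "jog_arm", "arguments": {"rows": [0,0,0,0,0,-0.08,1,0,0,0,0,0,-0.08,1,0,0,0,0,0,-0.08,1,0,0,0,0,0,-0.08,1,0,0,0,0,0,-0.08,1,0,0,0,0,0,-0.08,1,0,0,0,0,0,-0.08,1,0,0,0,0,0,-0.08,1,0,0,0,0,0,-0.08,1,0,0,0,0,0,-0.08,1,0,0,0,0,0,-0.08,1,0,0,0,0,0,0,1,0,0,0,0,0,0,1,0,0,0,0,0,0,1]}}

```text
clock: 4.82
eef_pos: [489.8, 160.2, 79.8]
eef_rot: [-3.139, 0.001, 2.651]
wrist_force: [-1.7, -16.6, 7.7]
finger_gap: 11.0
finger_force: 20.0
```

```bash
python3 - <<'E'
from h import *
s=manip.read_state(); print(s['eef_pos'],s['eef_rot'],s['wrist_force'],s['moment'],s['finger_gap'],s['finger_force'])
E
```

```text
[489.75751628 160.17637615  79.78601466] [-3.13856137e+00  1.20519539e-03  2.65058278e+00] [ -1.70539136 -16.56004249   7.71902763] [-3.22079517  0.26824303 -0.03168923] 10.991363545585646 20.017211437225342
```

Request:
{"name": "jog_arm", "arguments": {"rows": [0,0,0,0,0,0,0.5,0,0,0,0,0,0,0.5,0,0,0,0,0,0,0.5,0,0,2,0,0,0,0.5,0,0,3,0,0,0,0.5,0,0,4,0,0,0,0.5,0,0,4,0,0,0,0.5,1.5,0,4,0,0,0.075,0.4,2,0,0,0,0,0.075,0.3,2,-0.1,0,0,0,0.075,0.2,2,-0.1,0,0,0,0.075,0.1,2,-0.1,0,0,0,0.075,0,0.8,-0.1,0,0,0,0.075,0,0,0,0,0,0,0,0,0,0,0,0,0,0,0]}}

```text
clock: 6.07
eef_pos: [592.1, 158.2, 247.9]
eef_rot: [-3.142, -0.001, 3.099]
wrist_force: [0.8, -0.5, 0.1]
finger_gap: 93.5
finger_force: 0.0
```

```bash
python3 - <<'E'
from h import *
p,d,m=shot('wrist'); cv2.imwrite('pics/w2.png',p); np.savez('w2.npz',p=p,d=d,**{k:m[k] for k in'KRt'})
s=manip.read_state(); print(s['eef_pos'],s['eef_rot'],s['joints'])
for X in [(487.7,161.3,88),(593.2,158.3,104)]: print(proj(m,X))
P=pts(m,d)
def sel(box,lo,hi,zz,nm):
    x0,y0,x1,y1=box; k=np.zeros(d.shape,np.uint8); k[y0:y1,x0:x1]=((P[...,2]>lo)&(P[...,2]<hi))[y0:y1,x0:x1]*255
    c=max(cv2.findContours(k,cv2.RETR_EXTERNAL,cv2.CHAIN_APPROX_NONE)[0],key=cv2.contourArea)
    w=np.array([ray(m,*q[0],zz)[:2] for q in c],np.float32)
    print(nm,cv2.minAreaRect(w),cv2.fitEllipse(w),cv2.minEnclosingCircle(w))
def box(X,r):
    u,v=proj(m,X); return [int(max(0,a)) for a in(u-r,v-r,u+r,v+r)]
sel(box((593,158,104),80),98,112,104,'cup')
sel(box((487.7,161.3,88),40),76,98,88,'dial')
E
```

```text
[591.80387585 158.25805334 248.25648258] [ 3.14158383e+00 -5.05007629e-04  3.09840088e+00] [ 2.01464937e-01  4.20069919e-01  1.27858885e+00  1.31956696e-04
  1.44342171e+00 -1.32615641e+00]
[319.72049701  89.52540273]
[321.27751338 194.11908195]
cup ((592.0501098632812, 154.8848876953125), (101.04828643798828, 100.26495361328125), 39.70952606201172) ((592.04736328125, 154.81150817871094), (99.91936492919922, 100.64785766601562), 84.13053894042969) ((592.0625610351562, 154.83480834960938), 51.26813507080078)
dial ((487.6452941894531, 160.76377868652344), (11.014927864074707, 39.72843551635742), 61.305458068847656) ((487.9750671386719, 160.57623291015625), (11.274528503417969, 49.94470977783203), 61.06712341308594) ((487.7420349121094, 160.86383056640625), 19.937042236328125)
```

View pics/w2.png

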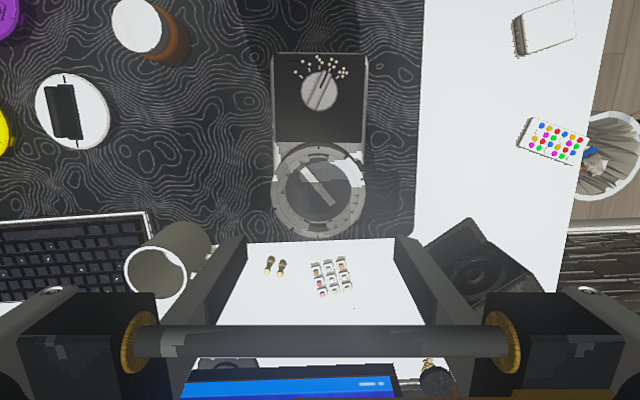

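The dial now stands at four dots (bar at −28.7°, q≈1.34). The cup centre differs by about 3 mm between the two views, so I'll refine it from the collar's inner opening and the deck edges.

```bash
python3 - <<'E'
from h import *
for f,c0 in (('top0',(593,158,104)),('w2',(592,155,104))):
    z=np.load(f+'.npz'); p,d=z['p'],z['d']; m={k:z[k] for k in'KRt'}; P=pts(m,d)
    u,v=proj(m,c0); r=110 if f=='w2' else 45
    def mask(lo,hi,r):
        k=np.zeros(d.shape,np.uint8); a=((P[...,2]>lo)&(P[...,2]<hi))
        y0,y1,x0,x1=[int(max(0,q)) for q in(v-r,v+r,u-r,u+r)]; k[y0:y1,x0:x1]=a[y0:y1,x0:x1]*255; return k
    k=mask(97,112,r); cs,h=cv2.findContours(k,cv2.RETR_CCOMP,cv2.CHAIN_APPROX_NONE)
    for c,hh in zip(cs,h[0]):
        if cv2.contourArea(c)>150:
            w=np.array([ray(m,*q[0],104)[:2] for q in c])
            # algebraic circle LSQ with outlier trimming
            g=np.ones(len(w),bool)
            for _ in range(6):
                s=np.linalg.lstsq(np.c_[2*w[g],np.ones(g.sum())],(w[g]**2).sum(1),rcond=None)[0]
                R=np.sqrt(s[2]+s[:2]@s[:2]); e=abs(np.hypot(*(w-s[:2]).T)-R); g=e<max(1.2,np.percentile(e,60))
            print(f,'hole' if hh[3]>=0 else 'outer',s[:2].round(2),R.round(2),g.mean().round(2))
    # deck edges: brightness-free, from depth 50..130
    k=mask(50,66,r*2 if f=='w2' else 90)
    k=cv2.morphologyEx(k,cv2.MORPH_OPEN,np.ones((3,3)))
    q=P[k>0]; q=q[(abs(q[:,0]-510)<45)]
    # side edges per x slice
    for nm,fn in(('ymin',np.min),('ymax',np.max)):
        b=[(x,fn(q[abs(q[:,0]-x)<3,1])) for x in range(470,552,6) if (abs(q[:,0]-x)<3).any()]
        b=np.array(b); a=np.polyfit(b[:,0],b[:,1],1); print(f,nm,'yaw',np.degrees(np.arctan(a[0])).round(2),'y@490',np.polyval(a,490).round(1),'y@592',np.polyval(a,592).round(1))
    q=P[k>0]; print('deck z',np.median(q[:,2]), 'collar z',np.median(P[mask(97,112,r)>0][:,2]), 'desk z',np.median(P[...,2][(abs(P[...,0]-450)<20)&(abs(P[...,1]-60)<20)]))
E
```

```text
top0 outer [593.61 157.17] 49.77 0.82
top0 hole [593.47 156.65] 36.71 0.63
top0 ymin yaw 0.59 y@490 110.7 y@592 111.7
top0 ymax yaw -3.66 y@490 212.7 y@592 206.1
deck z 56.80416997784188 collar z 102.9196845953863 desk z -0.6930457367162782
w2 outer [592.03 154.82] 50.15 1.0
w2 hole [591.33 154.85] 35.47 0.72
w2 ymin yaw -3.23 y@490 107.7 y@592 101.9
w2 ymax yaw -3.21 y@490 213.3 y@592 207.6
deck z 57.20224988121108 collar z 103.46334703174448 desk z -0.30202311870534015
```

The wrist view agrees with itself: cup at (592.0,154.9), grinder yaw −3.2°, dial where I felt it. Now over the lid for the same measurement.

Request:
{"name": "jog_arm", "arguments": {"rows": [-0.9,-3,0,0,0,0,0.3,-0.9,-3,0,0,0,0,0.3,-0.9,-3,0,0,0,0,0.3,-0.9,-3,0,0,0,0,0.3,-0.9,-3,0,0,0,0,0.3,-0.9,-3,0,0,0,0,0.3,-0.9,-3,0,0,0,0,0.3,-0.9,-3,0,0,0,0,0.3,-0.9,-3,0,0,0,0,0.3,-1.3,-3.4,0,0,0,-0.04,0.3,0,0,0,0,0,0,0.3,0,0,0,0,0,0,0.3]}}

```text
clock: 7.12
eef_pos: [497.5, -146.7, 248.9]
eef_rot: [-3.142, 0.001, 3.057]
wrist_force: [1.1, 0.8, 0.0]
finger_gap: 65.8
finger_force: 0.0
```

```bash
python3 - <<'E'
from h import *
p,d,m=shot('wrist'); cv2.imwrite('pics/w3.png',p)
s=manip.read_state(); print(s['eef_pos'],s['eef_rot'])
P=pts(m,d)
u,v=proj(m,(497,-146,40)); r=70
y0,y1,x0,x1=[int(max(0,q)) for q in(v-r,v+r,u-r,u+r)]
for nm,lo,hi,zz in(('bar',40,60,50),('rim+bar',14,60,22)):
    k=np.zeros(d.shape,np.uint8); k[y0:y1,x0:x1]=((P[...,2]>lo)&(P[...,2]<hi))[y0:y1,x0:x1]*255
    c=max(cv2.findContours(k,cv2.RETR_EXTERNAL,cv2.CHAIN_APPROX_NONE)[0],key=cv2.contourArea)
    w=np.array([ray(m,*q[0],zz)[:2] for q in c],np.float32)
    print(nm,cv2.minAreaRect(w),cv2.fitEllipse(w),np.median(P[k>0][:,2]))
E
```

```text
[ 497.92212284 -145.68238314  248.78494268] [3.14147101e+00 5.67381109e-04 3.05882495e+00]
bar ((494.6756896972656, -148.55978393554688), (10.76913070678711, 57.840824127197266), 86.8314437866211) ((494.1952209472656, -148.44419860839844), (10.5985746383667, 78.2484130859375), 86.53913879394531) 49.412766456364295
rim+bar ((495.35595703125, -148.85739135742188), (89.83806610107422, 89.65936279296875), 85.08679962158203) ((495.3466491699219, -148.51266479492188), (89.33373260498047, 89.79500579833984), 89.26683807373047) 21.86276789749823
```

Request:
{"name": "jog_arm", "arguments": {"rows": [-0.3,-0.27,-3.5,0,0,0.028,0.4,0,0,-3.5,0,0,0,0.4,0,0,-3.5,0,0,0,0.4,0,0,-3.5,0,0,0,0.4,0,0,-2.8,0,0,0,0.4,0,0,0,0,0,0,0.4,0,0,0,0,0,0,0.4]}}

```text
clock: 7.75
eef_pos: [495.3, -147.4, 80.4]
eef_rot: [3.141, -0.002, 3.09]
wrist_force: [1.2, 0.1, 0.4]
finger_gap: 56.3
finger_force: 0.0
```

```bash
python3 - <<'E'
from h import *
s=manip.read_state(); print(s['eef_pos'],s['eef_rot'],s['finger_gap'])
E
```

```text
[ 495.2668187  -147.41717562   80.43013404] [ 3.14092633e+00 -1.74228449e-03  3.08994219e+00] 56.31888169202169
```

Request:
{"name": "jog_arm", "arguments": {"rows": [0,-0.1,-2.5,0,0,0,0.4,0,0,-1.5,0,0,0,0.4,0,0,-0.6,0,0,0,0.4,0,0,0,0,0,0,0.4,0,0,0,0,0,0,1,0,0,0,0,0,0,1,0,0,0,0,0,0,1,0,0,0,0,0,0,1,0,0,0,0,0,0,1,0,0,0,0,0,0,1,0,0,0,0,0,0,1,0,0,0,0,0,0,1], "newtons": 35}}

```text
clock: 8.75
eef_pos: [495.3, -149.6, 34.5]
eef_rot: [3.142, -0.0, 3.089]
wrist_force: [0.1, 1.0, 1.6]
finger_gap: 10.6
finger_force: 35.0
```

```bash
python3 - <<'E'
from h import *
s=manip.read_state(); print(s['eef_pos'],s['eef_rot'],s['wrist_force'],s['moment'],s['finger_gap'],s['finger_force'])
E
```

```text
[ 495.29935486 -149.6136332    34.53186296] [ 3.14152110e+00 -2.50693449e-05  3.08880900e+00] [0.12874111 1.00063279 1.5755241 ] [ 0.23295492 -0.05801548  0.01918538] 10.58457317568586 35.00056564807892
```

Lid gripped (gap 10.6 mm). Next I lift it and carry it over the cup.

Request:
{"name": "jog_arm", "arguments": {"rows": [0,0,2,0,0,0,1,0,0,4,0,0,0,1,0,0,4,0,0,0,1,0,0,4,0,0,0,1,0.9,2.5,0,0,0,0,1,1,3,0,0,0,0,1,1,3,0,0,0,0,1,1,3,0,0,0,0,1,1,3,0,0,0,0,1,1,3,0,0,0,0,1,1,3,0,0,0,0,1,1,3,0,0,0,0,1,1,3,0,0,0,0,1,0.5,2.5,0,0,0,0,1,0.3,1.3,0,0,0,0,1,0,0,0,0,0,0,1,0,0,0,0,0,0,1,0,0,0,0,0,0,1]}}

```text
clock: 10.25
eef_pos: [592.1, 152.1, 174.3]
eef_rot: [-3.141, -0.0, 3.088]
wrist_force: [-0.1, -0.9, -1.5]
finger_gap: 10.9
finger_force: 35.0
```

```bash
python3 - <<'E'
from h import *
s=manip.read_state(); print(s['eef_pos'],s['eef_rot'],s['wrist_force'],s['finger_gap'],s['finger_force'])
p,d,m=shot('wrist'); cv2.imwrite('pics/w4.png',p); np.savez('w4.npz',p=p,d=d,**{k:m[k] for k in'KRt'})
s=manip.read_state(); print(s['eef_pos'],s['eef_rot'])
E
```

```text
[592.14843091 152.13971926 174.3416766 ] [-3.14118526e+00 -3.57717637e-04  3.08804603e+00] [-0.1133692  -0.9484776  -1.49544412] 10.905661330004989 34.99956965446472
[592.23184517 152.01027059 174.48255525] [-3.14136663e+00 -1.03112496e-04  3.08756670e+00]
```

View pics/w4.png

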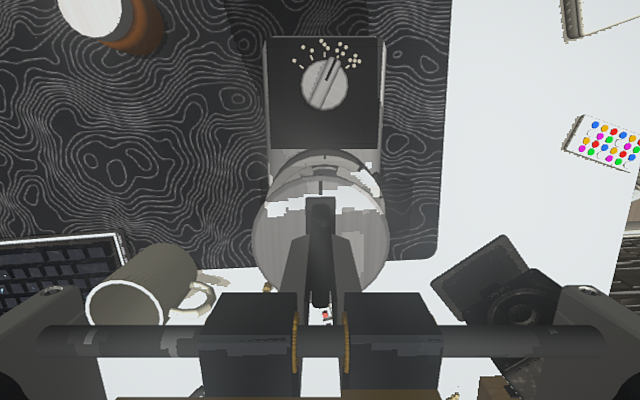

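The lid is in hand, rim centred near (321,232). Its tick and the cup's front arc behind it at (270–380,160–200) are visible, so I measure both circles in this one view.

```bash
python3 - <<'E'
from h import *
from scipy.optimize import least_squares
z=np.load('w4.npz'); p,d=z['p'],z['d']; m={k:z[k] for k in'KRt'}; P=pts(m,d)
def arc(lo,hi,zz,R,c0,cond,nm):
    k=((P[...,2]>lo)&(P[...,2]<hi)).astype(np.uint8)*255; k[:130]=0;k[:,:230]=0;k[:,410:]=0
    c=max(cv2.findContours(k,cv2.RETR_EXTERNAL,cv2.CHAIN_APPROX_NONE)[0],key=cv2.contourArea)[:,0]
    w=np.array([ray(m,*q,zz)[:2] for q in c]); r=w-c0; w=w[(abs(np.hypot(*r.T)-R)<5)&cond(r)]
    f=lambda s:np.hypot(*(w-s).T)-R
    s=least_squares(f,c0,loss='soft_l1',f_scale=.5); print(nm,len(w),s.x.round(2),'rms',np.std(s.fun).round(2),'mean z',np.median(P[k>0][:,2]).round(1))
arc(98,109,104,50.3,np.array([592,154.]),lambda r:r[:,0]<-20,'cup')
arc(154,168,162,45.5,np.array([592,152.]),lambda r:r[:,0]<25,'lid')
k=(P[...,2]>76)&(P[...,2]<98); k[130:]=0
c=max(cv2.findContours(k.astype(np.uint8),cv2.RETR_EXTERNAL,cv2.CHAIN_APPROX_NONE)[0],key=cv2.contourArea)[:,0]
print('dial',cv2.minAreaRect(np.array([ray(m,*q,88)[:2] for q in c],np.float32)))
# lid bar
k=((P[...,2]>184)&(P[...,2]<196)); q=P[k&(abs(P[...,0]-592)<35)&(abs(P[...,1]-152)<12)]; print(len(q), q.mean(0) if len(q) else'')
E
```

```text
cup 132 [591.95 154.78] rms 0.68 mean z 103.6
lid 269 [591.96 151.36] rms 0.5 mean z 161.5
dial ((487.79852294921875, 160.5092315673828), (10.893922805786133, 40.095035552978516), 61.130706787109375)
2006 [589.15071598 151.49425214 189.23226695]
```

Request:
{"name": "jog_arm", "arguments": {"rows": [0,0.33,-1,0,0,0,1,0,0,-1,0,0,0,1,0,0,-1,0,0,0,1,0,0,-0.4,0,0,0,1,0,0,-0.4,0,0,0,1,0,0,0,0,0,0,1,0,0,0,0,0,0,1]}}

```text
clock: 10.88
eef_pos: [592.3, 156.6, 136.4]
eef_rot: [-3.142, -0.0, 3.089]
wrist_force: [-0.7, 0.3, 0.1]
finger_gap: 10.8
finger_force: 35.0
```

```bash
cat > st.py <<'E'
from h import *
s=manip.read_state()
for k in('clock','eef_pos','eef_rot','wrist_force','moment','finger_gap','finger_force'): print(k,np.round(s[k],3))
E
python3 st.py
```

```text
clock 10.883
eef_pos [592.339 156.614 136.43 ]
eef_rot [-3.142 -0.     3.089]
wrist_force [-0.713  0.311  0.138]
moment [ 0.038 -0.144 -0.01 ]
finger_gap 10.795
finger_force 35.0
```

Request:
{"name": "jog_arm", "arguments": {"rows": [0,0,-0.2,0,0,0,1,0,0,-0.2,0,0,0,1,0,0,0,0,0,0,1,0,0,0,0,0,0,1]}}

```text
clock: 11.22
eef_pos: [592.3, 156.7, 132.5]
eef_rot: [-3.142, -0.0, 3.089]
wrist_force: [0.2, 0.5, -1.4]
finger_gap: 11.0
finger_force: 35.0
```

```bash
python3 st.py
```

```text
clock 11.217
eef_pos [592.27  156.654 132.484]
eef_rot [-3.142 -0.     3.089]
wrist_force [ 0.167  0.477 -1.426]
moment [ 0.03  -0.103 -0.028]
finger_gap 11.015
finger_force 35.0
```

Request:
{"name": "jog_arm", "arguments": {"rows": [0,0,-0.2,0,0,0,1,0,0,-0.2,0,0,0,1,0,0,0,0,0,0,1,0,0,0,0,0,0,1]}}

```text
clock: 11.55
eef_pos: [592.2, 156.6, 128.3]
eef_rot: [-3.142, -0.0, 3.089]
wrist_force: [-0.2, 0.7, -1.9]
finger_gap: 10.6
finger_force: 35.0
```

```bash
python3 st.py
```

```text
clock 11.55
eef_pos [592.22  156.627 128.279]
eef_rot [-3.142 -0.     3.089]
wrist_force [-0.171  0.686 -1.903]
moment [ 0.082 -0.124 -0.01 ]
finger_gap 10.638
finger_force 35.0
```

Going in freely. I continue until it seats (TCP z ≈122.5).

Request:
{"name": "jog_arm", "arguments": {"rows": [0,0,-0.2,0,0,0,1,0,0,-0.2,0,0,0,1,0,0,-0.2,0,0,0,1,0,0,0,0,0,0,1,0,0,0,0,0,0,1,0,0,0,0,0,0,1]}}

```text
clock: 12.05
eef_pos: [592.4, 156.7, 122.6]
eef_rot: [3.142, 0.0, 3.089]
wrist_force: [-0.7, -0.8, 1.0]
finger_gap: 10.5
finger_force: 35.0
```

```bash
python3 st.py
```

```text
clock 12.05
eef_pos [592.355 156.653 122.559]
eef_rot [3.142 0.    3.089]
wrist_force [-0.723 -0.77   1.017]
moment [0.026 0.018 0.046]
finger_gap 10.53
finger_force 35.0
```

Request:
{"name": "jog_arm", "arguments": {"rows": [0,0,-0.1,0,0,0,1,0,0,0,0,0,0,1,0,0,0,0,0,0,1,0,0,0,0,0,0,1]}}

```text
clock: 12.38
eef_pos: [592.4, 156.6, 122.5]
eef_rot: [3.141, 0.001, 3.089]
wrist_force: [-5.8, -2.3, 10.9]
finger_gap: 10.7
finger_force: 35.0
```

```bash
python3 st.py
```

```text
clock 12.383
eef_pos [592.407 156.643 122.53 ]
eef_rot [3.141e+00 1.000e-03 3.089e+00]
wrist_force [-5.835 -2.285 10.889]
moment [-0.197  0.833 -0.027]
finger_gap 10.671
finger_force 35.003
```

Hard stop at the seated height with 11 N, so the rim is flat. I ease the push and twist clockwise.

Request:
{"name": "jog_arm", "arguments": {"rows": [0,0,0.05,0,0,0,1,0,0,0,0,0,0,1,0,0,0,0,0,-0.05,1,0,0,0,0,0,-0.05,1,0,0,0,0,0,-0.05,1,0,0,0,0,0,-0.05,1,0,0,0,0,0,-0.05,1,0,0,0,0,0,-0.05,1,0,0,0,0,0,0,1,0,0,0,0,0,0,1]}}

```text
clock: 13.22
eef_pos: [592.6, 156.5, 122.6]
eef_rot: [3.141, 0.001, 2.789]
wrist_force: [-1.3, -0.9, 6.7]
finger_gap: 11.0
finger_force: 35.0
```

```bash
python3 st.py
```

```text
clock 13.217
eef_pos [592.637 156.542 122.564]
eef_rot [3.141e+00 1.000e-03 2.789e+00]
wrist_force [-1.333 -0.95   6.67 ]
moment [-0.196  0.168  0.009]
finger_gap 10.955
finger_force 35.004
```

Request:
{"name": "jog_arm", "arguments": {"rows": [0,0,0,0,0,-0.05,1,0,0,0,0,0,-0.05,1,0,0,0,0,0,-0.05,1,0,0,0,0,0,-0.05,1,0,0,0,0,0,-0.05,1,0,0,0,0,0,-0.03,1,0,0,0,0,0,-0.03,1,0,0,0,0,0,0,1,0,0,0,0,0,0,1,0,0,0,0,0,0,1]}}

```text
clock: 14.05
eef_pos: [592.6, 156.3, 122.6]
eef_rot: [3.141, 0.001, 2.479]
wrist_force: [-0.7, -3.2, 6.5]
finger_gap: 10.9
finger_force: 35.0
```

```bash
python3 st.py; python3 - <<'E'
from h import *
from scipy.optimize import least_squares
p,d,m=shot('wrist'); P=pts(m,d); cv2.imwrite('pics/w5.png',cv2.resize(p[90:330,180:480],None,fx=2.5,fy=2.5,interpolation=cv2.INTER_CUBIC))
t,td,tm=shot('top'); cv2.imwrite('pics/t5.png',t)
k=((P[...,2]>106)&(P[...,2]<114)); q=P[k]; q=q[np.hypot(q[:,0]-592,q[:,1]-155)<60]; A=np.c_[q[:,:2],np.ones(len(q))]; s=np.linalg.lstsq(A,q[:,2],rcond=None)[0]; print('rim plane n',len(q),'slope',s[:2],'z med',np.median(q[:,2]))
k=(P[...,2]>76)&(P[...,2]<98)&(np.hypot(P[...,0]-487.7,P[...,1]-161)<30)
c=max(cv2.findContours(k.astype(np.uint8),cv2.RETR_EXTERNAL,cv2.CHAIN_APPROX_NONE)[0],key=cv2.contourArea)[:,0]
print('dial',cv2.minAreaRect(np.array([ray(m,*q,88)[:2] for q in c],np.float32)))
E
```

```text
clock 14.05
eef_pos [592.626 156.306 122.569]
eef_rot [3.141e+00 1.000e-03 2.479e+00]
wrist_force [-0.749 -3.204  6.476]
moment [-0.57   0.226  0.227]
finger_gap 10.876
finger_force 35.025
rim plane n 8919 slope [ 0.00236779 -0.00145933] z med 109.75841703322048
dial ((488.7033386230469, 162.2512969970703), (13.192778587341309, 40.104217529296875), 61.48691940307617)
```

View pics/w5.png

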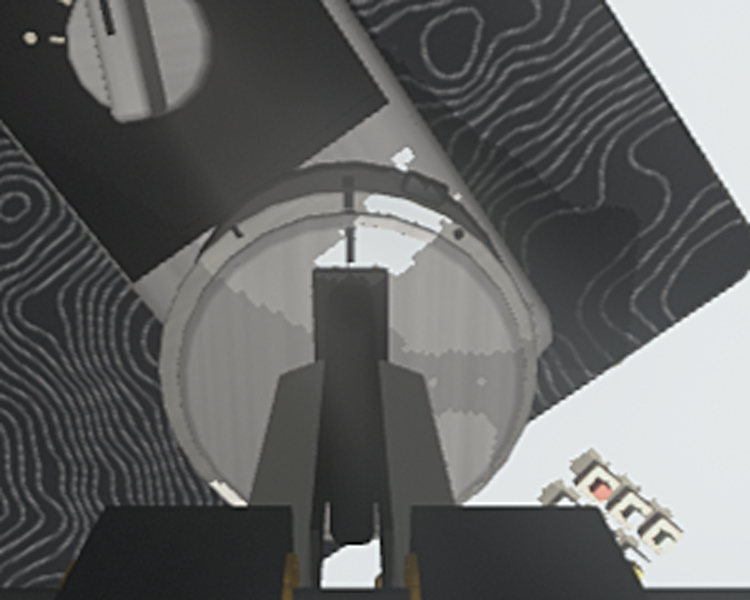

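The lid's line at (350,245) lines up with the long pulse tick at (348,192), between the short tick (237,230) and the lock dot (458,233). The rim is level at 109.8 mm (expected 110), the grip is 35 N and the dial is still at four dots, so I hand in.

```bash
python3 -c "
from cell import manip
print(manip.sign_off())"
```

```text
the job is handed in; nothing more can be done
None
```

The job is handed in: the dial is at four dots, and the lid is seated flat and held at the pulse mark in a 35 N grip, short of the lock; the judge's verdict was not shown.

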